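# Roll the trim strip home on an instrument case

## Task

Pick up the blue-handled hand roller, set it on the bare rim at one end of the orange trim strip on the grey instrument case, and roll it firmly along the strip to the other end in one sweep, so that all three raised sections end flush with the rim. Then stand the roller back on its wheels in the middle of its green mat and let go. Press the strip with the roller only, never with the gripper, and leave the black-handled brush where it is.

Things in the scene. Friction and masses are not known exactly. Their poses are not given: they have to be found in the camera images.
- roller: blue block grip on two rubber wheels in tandem, 0.4 kg, standing on the green mat. Origin: centre of the grip; z up, x the rolling direction (both ways alike), y along the axles. Grip 60 (x) x 26 (y) x 44 mm (z): pinch across y from above. A 66 x 36 mm steel plate lies 30 mm below the origin. Wheels 32 mm dia., 30 wide, axles at x = -20 and 20 mm, bottoms 72 mm below the origin; they drag, so it stays put
- case: grey open case, fixed, 140 (x) x 260 (y) x 50 mm high. Origin: centre of the underside; z up, y along the strip. Its rim on the robot side is 34 mm wide, centre line x = -53 mm, top 50 mm above the bench. The orange strip lies in it from y = -68 to 68 mm; the bare rim ends (68 to 130 mm, both sides) are level with a seated strip and hold both wheels of the roller when its centre is at y = 100 or -100 mm
- roller_mat: the roller's green mat, 110 x 110 x 3 mm, fixed flat on the bench; origin at the centre of its underside, axes along its edges. The roller starts near its middle and is to be put back there.
- section0 (a joint): orange trim section, first of three, 44.5 mm long, 24 wide, centred at case x = -53, y = -45.5 mm. Joint value: how far it is pressed down, in m; 0 = 6 mm proud of the bare rim, 0.006 = fully home, flush with it. Starts at 0 to 0.0015, needs about 8 N to move, stays where it is left (no spring)
- section1 (a joint): orange trim section, middle of three, 44.5 mm long, 24 wide, centred at case x = -53, y = 0 mm. Joint value: how far it is pressed down, in m; 0 = 6 mm proud of the bare rim, 0.006 = fully home, flush with it. Starts at 0 to 0.0015, needs about 8 N to move, stays where it is left (no spring)
- section2 (a joint): orange trim section, last of three, 44.5 mm long, 24 wide, centred at case x = -53, y = +45.5 mm. Joint value: how far it is pressed down, in m; 0 = 6 mm proud of the bare rim, 0.006 = fully home, flush with it. Starts at 0 to 0.0015, needs about 8 N to move, stays where it is left (no spring)
- brush: bystander: a dusting brush with the same shape of grip as the roller, but black, over a wooden block and white bristles; on a grey mat. Origin at the centre of the grip. 75 mm above the bench; 66 x 36 mm in plan. The two mats may have swapped places.
Things that resemble listed ones, but are neither listed nor needed, are in the scene too. Several things look just like the roller: the one meant starts farthest to the robot's right. There is more than one size of the roller_mat; the one meant has the size given above.

How it is judged:
By the outcome, as a careful person would: the job done as asked, in the order asked, and still so for the second after the job is handed in, with the robot touching nothing.
It also fails if it takes over 54 s, if anything falls off the work surface, if the arm or the gripper's body presses on something with over 40 N, if the wrist force passes 120 N, or if a joint passes its speed limit or range.

## Robot

A 6-joint arm with a two-finger parallel gripper is mounted at the origin on the work surface. World frame = base frame: x ahead of the robot, y to its left, z up, the work surface at z = 0. Lengths are in m, angles in rad, forces in N, time in s.
With the tool pointing down it reaches from about 0.25 to 0.775 m from the base axis. Payload 8.9 kg.
Tool frame: the origin (TCP) lies on the centre line of the jaws, within the pads' length; the fingertips stand 11 mm ahead of it and the grasp point (between the pads) lies 8 mm behind it; z points along the fingers, x is the direction in which the jaws open and shut, and the axes are right-handed (so a half turn about z gives the same grasp; the last joint's range is limited). The gripper opens to 85 mm and grips with 20 to 120 N. Pads are 22 mm wide; open, the fingers measure 114 mm over their backs; the gripper's body (76 mm by 85 mm) begins 54 mm behind the grasp point. The pads swing forward as they close: fully open they stand 13 mm farther back than shut.
Start: joints at [1.049, 0.291, -0.153, 1.127, 0, 1.431], TCP at [0.196, 0.487, 0.242] pointing down, gripper open.
Joint ranges: [-2.52, 2.52], [-0.91, 1.74], [-1.3, 1.37], [-1.96, 2.02], [-1.52, 1.47], [-3.14, 3.14]. Speed limits (rad/s): [2.22, 2.22, 2.79, 3.14, 3.14, 3.14].

## Interface

Orientations are given as a unit quaternion [w, x, y, z].
In Python, from station import * gives the robot as it stands.
- The arm moves only by the shell command python3 -m handwheel 'ROWS' [FORCE]. ROWS is JSON, a list that holds one entry, the list of rows, each a list of 7 numbers: the shift along the tool's x, y, z in cm, then the turn, a rotation vector about the tool's x, y, z in degrees, then the finger opening in cm, from 0 to 8.54. A call has 1 to 12 rows; each row is the pose to reach, as a shift and turn from the pose commanded when the call began, along the tool's axes at that moment; what a row does not reach only later rows make up. A row lasts 1/12 s, in which the tool goes at most 41.7 mm and 7.16 degrees, less where a joint would pass 70% of its speed; a pose out of reach is approached as far as the arm can. A call with a gripper value outside its range is refused whole. The fingers move at their own pace and stop on an object; FORCE is the grip in N (left out, the last holds). Time passes only in rows, so rows that repeat a pose let the fingers close. It gives the time, the measured TCP pose, the force and the opening at its end, in the units of the state.
- observe(): the state, without advancing time (a new reading comes with each control period).
- read_camera(name): name is "side" or "top"; returns a dict with "frame" (400x640x3 uint8, red, green, blue), "z_map" (400x640 float32, m along the optical axis (not along the pixel's ray), 0 where there is no reading), "fx", "fy", "cx", "cy" (pixels), "k1" (the pictures are not rectified: a ray, as slopes to the right and down, at radius r is drawn at 1 + k1 r^2 times it, then the intrinsics apply), "origin" and "rotation" of the camera in the world. Camera axes: x right, y down, z forward; pixel columns grow to the right and rows downward; lengths in m; the calibration is good to about 2 mm. A picture is of the moment at which its call begins.
- close_job(): hands the job in, once; it reports no verdict.
Trained networks look in a picture, given as the dict that the camera call returned (one of the last four; its "shot" number tells which), for a name from the list of things; names that differ only in an ending like _2 or _b are one class to them, and where a whole thing is asked for, a point or a joint stands for the part that bears it (a point fixed in the world has none). Each returns a list of dicts, best first, with "confidence" (0 to 1); they miss things now and then, are a little off and sometimes report something else, mostly with a low value. They report only what shows in the picture. A call takes as long as a camera call. They do not tell look-alikes from the thing itself.
- spot_in(picture, name): "position" ([column, row] in pixels, amid what is visible of it).
The state is a dict: "time_s": time; "q": joint angles; "qd": joint speeds; "effort": joint torques, N m; "tcp_pos": TCP position; "tcp_rot": TCP orientation; "ft_force": force on the tool from outside, world axes, zero at the start; "wrist_torque": the same for the moment, N m; "opening": finger opening in m.
Only numpy, scipy, OpenCV 4.12 (cv2) and the standard library are available. Lean on these libraries where they do the work, as an engineer would, in place of code of your own. Each camera call takes 0.05 s, during which the arm holds its last target. There are 200 camera calls.

## Working session

There is one attempt and no reset: what is moved stays moved. The work goes in short steps, Python scripts to look and compute and a shell command to move; the robot and the scene stay as the last step left them, time stands still between calls to the robot, and variables do not carry over. Pictures are saved under pics/ and viewed, about 8 in all and at most 12, crops included, and the job is handed in when it is done.

```bash
mkdir -p pics; ls; cat > h.py <<'E'
from station import *
import numpy as np, cv2
def undist(c,u,v):
    x=(np.asarray(u,float)-c["cx"])/c["fx"]; y=(np.asarray(v,float)-c["cy"])/c["fy"]
    rd=np.hypot(x,y); r=rd.copy()
    for _ in range(20): r=rd/(1+c["k1"]*r*r)
    s=np.where(rd>0,r/np.maximum(rd,1e-12),1)
    return x*s,y*s
def cloud(c):
    v,u=np.mgrid[0:400,0:640]; x,y=undist(c,u,v); z=c["z_map"]
    P=np.stack([x*z,y*z,z],-1)@np.array(c["rotation"]).T+np.array(c["origin"])
    P[z==0]=np.nan
    return P
def ray(c,u,v,zw):
    x,y=undist(c,u,v); d=np.array(c["rotation"])@np.array([x,y,1.]); o=np.array(c["origin"])
    return o+d*(zw-o[2])/d[2]
def save(img,name,s=1):
    cv2.imwrite("pics/"+name,cv2.resize(img[:,:,::-1],None,fx=s,fy=s,interpolation=cv2.INTER_CUBIC))
E
python3 - <<'E'
from h import *
s=observe(); print(s)
for n in("top","side"):
    c=read_camera(n); save(c["frame"],n+"0.png",1.25); P=cloud(c)
    print(n,c["origin"],np.round(c["rotation"],3).tolist(),c["fx"],c["k1"])
    for k in("roller","case","roller_mat","section0","section1","section2","brush"):
        for d in spot_in(c,k):
            u,v=d["position"]; print(k,np.round([u,v],0),round(d["confidence"],2),np.round(P[int(v),int(u)],3))
E
```

```text
pics
{'time_s': 0.0, 'q': array([ 1.04870857e+00,  2.91297753e-01, -1.54112940e-01,  1.12671362e+00,
       -1.52032307e-05,  1.43150183e+00]), 'qd': array([ 0.00117982,  0.00135793,  0.00036486, -0.00090536,  0.0023635 ,
        0.00110472]), 'effort': array([-2.66074174e-03, -5.37135065e+01,  3.31375015e+01,  1.56881846e-02,
       -4.90762504e-04,  1.42505161e-05]), 'tcp_pos': array([0.19587853, 0.4866318 , 0.24172822]), 'tcp_rot': array([ 2.98454042e-04,  8.28707547e-01,  5.59681481e-01, -5.93185214e-04]), 'ft_force': array([0.4516428 , 0.33326548, 0.56405496]), 'wrist_torque': array([-0.0091654 , -0.0164559 , -0.00088556]), 'opening': 0.08566421621591497}Traceback (most recent call last):
  File "<stdin>", line 4, in <module>
  File "h.py", line 11, in cloud
    P=np.stack([x*z,y*z,z],-1)@np.array(c["rotation"]).T+np.array(c["origin"])
      ~~~~~~~~~~~~~~~~~~~~~~~~^~~~~~~~~~~~~~~~~~~~~~~~~~
ValueError: matmul: Input operand 1 has a mismatch in its core dimension 0, with gufunc signature (n?,k),(k,m?)->(n?,m?) (size 4 is different from 3)
```

```bash
python3 - <<'E'
import cv2,numpy as np
cv2.imwrite("pics/both.png",np.vstack([cv2.resize(cv2.imread("pics/top0.png"),None,fx=.6,fy=.6),cv2.resize(cv2.imread("pics/side0.png"),None,fx=.6,fy=.6)]))
E
```

```text
[ WARN:0@0.042] global loadsave.cpp:275 findDecoder imread_('pics/side0.png'): can't open/read file: check file path/integrity
Traceback (most recent call last):
cv2.error: OpenCV(4.12.0) /io/opencv/modules/imgproc/src/resize.cpp:4208: error: (-215:Assertion failed) !ssize.empty() in function 'resize'
```

View pics/top0.png

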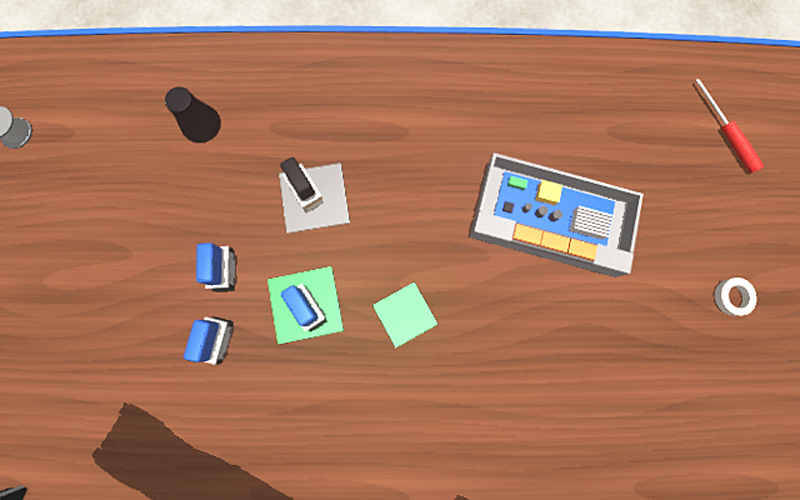

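The top view has the robot at the bottom and its left at image left. There are three blue rollers, at about (302,305) on the green mat, (213,265) and (207,340). The one on the green mat is farthest right. The green mats are at (305,305) and (405,315), and the case is at (555,215).

```bash
sed -i 's/^import numpy as np, cv2/&\nfrom scipy.spatial.transform import Rotation as R\ndef rot(c):\n    q=np.asarray(c["rotation"]); return q if q.shape==(3,3) else R.from_quat(q,scalar_first=True).as_matrix()/; s/np.array(c\["rotation"\])/rot(c)/' h.py
python3 - <<'E'
from h import *
for n in("top","side"):
    c=read_camera(n); save(c["frame"],n+"1.png",1.25); P=cloud(c); np.savez(n,P=P,f=c["frame"])
    print(n,c["origin"],np.round(c["rotation"],3).tolist(),c["fx"],c["k1"])
    for k in("roller","case","roller_mat","section0","section1","section2","brush"):
        for d in spot_in(c,k):
            u,v=d["position"]; print(k,np.round([u,v],0),round(d["confidence"],2),np.round(P[int(v),int(u)],3))
    f=c["frame"]; hsv=cv2.cvtColor(f,cv2.COLOR_RGB2HSV).astype(int)
    H,S,V=hsv[...,0],hsv[...,1],hsv[...,2]
    z=P[...,2]
    for nm,m in(("green",(H>50)&(H<85)&(S>60)&(z<.015)),("blue",(H>100)&(H<125)&(S>100)&(z>.035)&(z<.09)),("bluetop",(H>100)&(H<125)&(S>100)&(z>.068)&(z<.09)),("orange",(H>10)&(H<25)&(S>130)&(z>.045)&(z<.065)),("case_hi",(S<60)&(z>.044)&(z<.054)&(V>60))):
        k,l,st,ce=cv2.connectedComponentsWithStats(m.astype(np.uint8),connectivity=8)
        for i in range(1,k):
            if st[i,4]<60: continue
            p=P[l==i]; p=p[np.isfinite(p[:,0])]
            r=cv2.minAreaRect((p[:,:2]*1000).astype(np.float32))
            print(nm,"px",np.round(ce[i]),st[i,4],"rect mm",np.round(r[0],1),np.round(r[1],1),round(r[2],1),"mean",np.round(p.mean(0)*1000,1),"zmed",np.round(np.nanmedian(p[:,2]),4))
E
```

```text
top [0.39246598 0.11820694 0.76605826] [-0.059, 0.705, -0.703, 0.07] 365.9230811742891 -0.052326129612655335
roller [165. 270.] 0.69 [0.388 0.394 0.089]
roller [172. 216.] 0.62 [0.489 0.392 0.078]
roller [243. 244.] 0.59 [0.436 0.251 0.097]
case [445. 174.] 0.63 [ 0.584 -0.148  0.035]
roller_mat [320. 253.] 0.82 [0.424 0.109 0.002]
roller_mat [249. 238.] 0.68 [0.449 0.251 0.045]
section0 [423. 189.] 0.75 [ 0.549 -0.096  0.055]
section0 [467. 201.] 0.6 [ 0.525 -0.182  0.055]
section1 [423. 189.] 0.75 [ 0.549 -0.096  0.055]
section1 [467. 201.] 0.6 [ 0.525 -0.182  0.055]
section2 [423. 189.] 0.75 [ 0.549 -0.096  0.055]
section2 [467. 201.] 0.6 [ 0.525 -0.182  0.055]
brush [243. 147.] 0.97 [0.618 0.26  0.098]
green px [244. 243.] 1981 rect mm [441.2 268.4] [110.  110.6] 11.9 mean [441.7 266.6   3.1] zmed 0.0031
green px [324. 251.] 1488 rect mm [425.6 102. ] [80.7 80.3] 29.2 mean [425.5 102.    2.2] zmed 0.0023
blue px [172. 213.] 230 rect mm [494.1 393.3] [18.  59.4] 75.7 mean [493.2 393.1  74.3] zmed 0.0744
blue px [247. 247.] 70 rect mm [434.4 249.3] [55.9 18.7] 11.2 mean [429.5 247.
[... 2719 characters left out ...]
72.8 1345.3] [1091.4 2193.1] 42.7 mean [1456.6 1183.2   49. ] zmed 0.049
case_hi px [36. 55.] 160 rect mm [  33.7 1778. ] [ 29.6 290.7] 89.3 mean [  33.3 1780.7   49.1] zmed 0.0493
case_hi px [272.  93.] 88 rect mm [747.5 818.2] [60.6 55.6] 17.3 mean [747.4 816.8  47. ] zmed 0.0472
case_hi px [102. 119.] 90 rect mm [199.  839.3] [137.6   8.4] 51.9 mean [196.5 835.9  48.4] zmed 0.0484
case_hi px [320. 166.] 78 rect mm [628.7 271. ] [61.8 35.2] 34.9 mean [625.1 261.9  45.4] zmed 0.045
case_hi px [246. 187.] 93 rect mm [433.6 260.5] [64.7 35.3] 32.3 mean [431.3 253.6  45.2] zmed 0.0448
case_hi px [422. 288.] 2176 rect mm [ 588.9 -151.9] [263.3 142.2] 74.8 mean [ 563.5 -179.5   48.4] zmed 0.0486
```

View pics/side1.png

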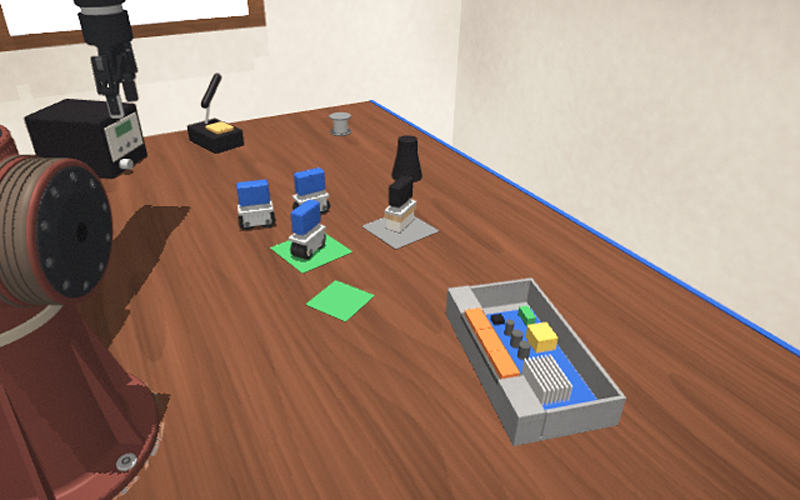

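The side view agrees: the roller at (305,230) is on the 110 mm green mat. The other two are at (255,200) and (310,190), and the 80 mm mat is at (340,300). I'll measure the top faces and plates, and view one enlarged crop to confirm.

```bash
python3 - <<'E'
from h import *
a=[]
for n in("top","side"):
    D=np.load(n+".npz");P=D["P"];f=D["f"]; hsv=cv2.cvtColor(f,cv2.COLOR_RGB2HSV).astype(int);H,S,V=hsv[...,0],hsv[...,1],hsv[...,2]
    near=(abs(P[...,0]-.435)<.06)&(abs(P[...,1]-.253)<.06)
    for nm,m in(("griptop",near&(H>100)&(H<125)&(S>100)&(P[...,2]>.091)),("grip",near&(H>100)&(H<125)&(S>100)&(P[...,2]>.06)),("plate",near&(S<60)&(P[...,2]>.04)&(P[...,2]<.052)),
      ("rim",(abs(P[...,2]-.05)<.008)&(abs(P[...,0]-.59)<.13)&(abs(P[...,1]+.153)<.17)&((S<60)|((H>10)&(H<25)&(S>130)))),
      ("orange",(H>10)&(H<25)&(S>130)&(P[...,2]>.045)&(P[...,2]<.065)&(abs(P[...,0]-.54)<.1))):
        p=P[m]*1000; r=cv2.minAreaRect(p[:,:2].astype(np.float32))
        print(n,nm,len(p),np.round(r[0],1),np.round(r[1],1),round(r[2],1),np.round(np.median(p,0),1))
    if n=="top": a.append(cv2.resize(f[180:310,130:360],(690,390),interpolation=cv2.INTER_CUBIC))
save(a[0],"crop.png")
E
```

```text
top griptop 437 [434.6 261.2] [58.4 25.1] 34.3 [434.  260.9  96.7]
top grip 513 [434.5 261.1] [58.5 25.2] 34.3 [433.9 258.6  96.5]
top plate 171 [434.8 261.9] [65.7 36.6] 33.8 [433.4 249.4  44.7]
top rim 2099 [ 590.5 -153.2] [261.4 141. ] 74.6 [ 557.8 -154.2   49.2]
top orange 171 [ 539.5 -138.1] [133.9  24.4] 75.1 [ 537.2 -141.1   54.8]
side griptop 166 [433.1 261.4] [62.6 26.3] 37.1 [429.7 256.8  95.6]
side grip 451 [432.9 260.5] [63.9 27.6] 37.1 [427.4 250.4  84.7]
side plate 185 [433.  261.4] [67.1 37.3] 32.7 [427.3 252.   44. ]
side rim 3234 [ 588.6 -151.9] [263.1 142.8] 75.0 [ 540.9 -184.6   49.1]
side orange 785 [507.4 364.9] [  70.4 1143. ] 3.7 [ 535.4 -143.5   54.4]
```

View pics/crop.png

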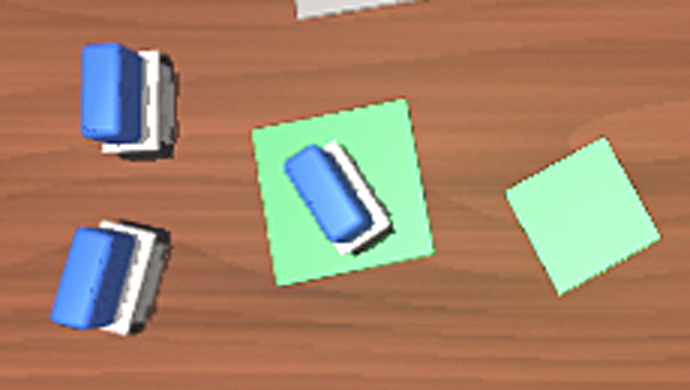

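Candidates in the crop: the roller at (335,195) on the 110 mm mat, and two others at (115,90) and (95,280). Their measured y positions are 0.26, 0.39 and 0.39, so the one on the mat is farthest right and is the one meant. Its grip top is 97 mm high, as it should be. Next I'll work out the approach shift.

```bash
cat > to.py <<'E'
# usage: to.py x y z(mm) yaw(deg of tool x) -> shift cm, rotvec deg in the tool axes
import sys
from h import *
x,y,z,a=map(float,sys.argv[1:5]); s=observe(); q=R.from_quat(s["tcp_rot"],scalar_first=True)
t=R.from_euler("z",a,degrees=True)*R.from_euler("x",180,degrees=True)
print("shift cm",np.round(q.inv().apply(np.array([x,y,z])/10-s["tcp_pos"]*100),2),"turn",np.round((q.inv()*t).as_rotvec(degrees=True),1))
print("t",round(s["time_s"],2),"tcp",np.round(s["tcp_pos"]*1000,1),"F",np.round(s["ft_force"],1),"T",np.round(s["wrist_torque"],2),"open",round(s["opening"]*1000,1),"q",np.round(s["q"],2))
E
python3 to.py 434.3 261.3 180 124
```

```text
shift cm [-12.04  30.53   6.23] turn [  0.   -0.  -55.9]
t 0.85 tcp [196.1 487.  242.3] F [ 0.9  0.1 -0.6] T [ 0.02 -0.01 -0.01] open 85.4 q [ 1.05  0.29 -0.15  1.13 -0.    1.43]
```

```bash
python3 -m handwheel '[[[-1.2,3.0,0,0,0,-6,8.5],[-2.7,6.8,1,0,0,-12,8.5],[-4.2,10.6,2,0,0,-18,8.5],[-5.7,14.4,3,0,0,-24,8.5],[-7.2,18.2,4,0,0,-30,8.5],[-8.7,22,5,0,0,-36,8.5],[-10.2,25.8,6,0,0,-43,8.5],[-11.4,29,6.2,0,0,-50,8.5],[-12,30.5,6.2,0,0,-55.9,8.5],[-12,30.5,6.2,0,0,-55.9,8.5],[-12,30.5,6.2,0,0,-55.9,8.5],[-12,30.5,6.2,0,0,-55.9,8.5]]]' 100; python3 to.py 434.3 261.3 67 124
```

```text
time_s: 1.85
tcp_pos: [0.4339, 0.2619, 0.1803]
tcp_rot: [-0.0, 0.471, 0.882, -0.0]
ft_force: [0.7, -0.4, -0.6]
opening: 0.0853
shift cm [-8.000e-02  1.000e-02  1.133e+01] turn [-0.  -0.  -0.2]
t 1.85 tcp [433.9 261.9 180.3] F [ 0.7 -0.4 -0.6] T [ 0.03 -0.1   0.  ] open 85.3 q [ 0.4   0.3  -0.31  0.96  0.   -0.19]
```

```bash
python3 -m handwheel '[[[0,0,3,0,0,0,8.5],[0,0,6,0,0,0,8.5],[0,0,8.5,0,0,0,8.5],[0,0,10.3,0,0,0,8.5],[0,0,11.3,0,0,0,8.5],[0,0,11.3,0,0,0,5],[0,0,11.3,0,0,0,2],[0,0,11.3,0,0,0,1.5],[0,0,11.3,0,0,0,1.5],[0,0,11.3,0,0,0,1.5],[0,0,11.3,0,0,0,1.5],[0,0,11.3,0,0,0,1.5]]]' 100; python3 to.py 434.3 261.3 180 124
```

```text
time_s: 2.85
tcp_pos: [0.4351, 0.2621, 0.0686]
tcp_rot: [0.001, 0.47, 0.883, 0.001]
ft_force: [0.0, -1.3, 5.9]
opening: 0.0251
shift cm [ -0.02  -0.09 -11.14] turn [ 0.1  0.  -0.1]
t 2.85 tcp [435.1 262.1  68.6] F [ 0.  -1.3  5.9] T [-0.1   0.16 -0.09] open 25.1 q [ 0.4   0.43 -0.46  0.68 -0.   -0.19]
```

```bash
python3 -m handwheel '[[[0,0,-0.7,0,0,0,1.5],[0,0,-2,0,0,0,1.5],[0,0,-4,0,0,0,1.5],[0,0,-7,0,0,0,1.5],[0,0,-10,0,0,0,1.5],[0,0,-11.2,0,0,0,1.5],[0,0,-11.2,0,0,0,1.5]]]'; python3 to.py 565 -42.3 160 164.75
```

```text
time_s: 3.43
tcp_pos: [0.4358, 0.2625, 0.1827]
tcp_rot: [0.002, 0.47, 0.883, 0.002]
ft_force: [1.0, -0.2, -3.9]
opening: 0.0249
shift cm [-32.49  -6.32   2.27] turn [  0.3   0.2 -40.8]
t 3.43 tcp [435.8 262.5 182.7] F [ 1.  -0.2 -3.9] T [ 0.01 -0.05 -0.04] open 24.9 q [ 0.4   0.3  -0.31  0.96  0.   -0.19]
```

```bash
python3 -m handwheel '[[[-2,-0.4,0,0,0,-4,1.5],[-5,-1,0,0,0,-8,1.5],[-8.5,-1.7,0,0,0,-12,1.5],[-12,-2.4,0,0,0,-16,1.5],[-15.5,-3.1,0,0,0,-20,1.5],[-19,-3.8,0,0,0,-24,1.5],[-22.5,-4.5,0,0,0,-28,1.5],[-26,-5.2,0,0,0,-32,1.5],[-29,-5.7,0,0,0,-36,1.5],[-31.5,-6.1,1,0,0,-40,1.5],[-32.5,-6.3,2,0,0,-40.8,1.5],[-32.5,-6.3,2,0,0,-40.8,1.5]]]'; python3 - <<'E'
from h import *
a=[]
for n in("top","side"):
    c=read_camera(n);P=cloud(c);np.savez(n+"2",P=P,f=c["frame"]);f=c["frame"]
    hsv=cv2.cvtColor(f,cv2.COLOR_RGB2HSV).astype(int);H,S,V=hsv[...,0],hsv[...,1],hsv[...,2]
    near=(abs(P[...,0]-.565)<.08)&(abs(P[...,1]+.042)<.08)&(P[...,2]>.08)
    for nm,m in(("blue",near&(H>100)&(H<125)&(S>100)),("plate",near&(S<60)&(V>120)&(P[...,2]<.15))):
        p=P[m]*1000
        if len(p)>5:
            r=cv2.minAreaRect(p[:,:2].astype(np.float32)); print(n,nm,len(p),np.round(r[0],1),np.round(r[1],1),round(r[2],1),np.round(np.median(p,0),1),p[:,2].min(),p[:,2].max())
    a.append(cv2.resize(f[120:300,340:560],(660,540),interpolation=cv2.INTER_CUBIC) if n=="side" else cv2.resize(f[100:280,300:540],(720,540)))
save(a[1],"held_side.png")
E
python3 to.py 565 -42.3 120 164.75
```

```text
time_s: 4.43
tcp_pos: [0.5626, -0.0452, 0.1563]
tcp_rot: [-0.002, 0.134, 0.991, -0.0]
ft_force: [-1.3, 1.6, -4.7]
opening: 0.0247
top blue 306 [562.8 -31.8] [115.  48.] 30.6 [560.7 -25.6 183.3] 131.93851815056146 468.47765264043903
top plate 188 [562.4 -46. ] [66.  36.2] 74.6 [553.6 -22.6 131.9] 98.75086437501324 148.42490550523578
side blue 550 [571.7 -48.3] [88.9 52.5] 5.3 [552.  -67.9 174.7] 143.31959424479018 294.53408828276935
side plate 286 [559.1 -45.1] [67.7 36.9] 75.8 [549.5 -64.  132.7] 103.0006758150951 148.61762731274243
shift cm [-0.26  0.12  3.8 ] turn [ 0.  -0.2 -0.1]
t 4.53 tcp [562.2 -42.8 158. ] F [-0.2  0.8 -3.9] T [ 0.08 -0.03  0.  ] open 24.9 q [-0.21  0.43 -0.19  0.96  0.   -1.51]
```

View pics/held_side.png

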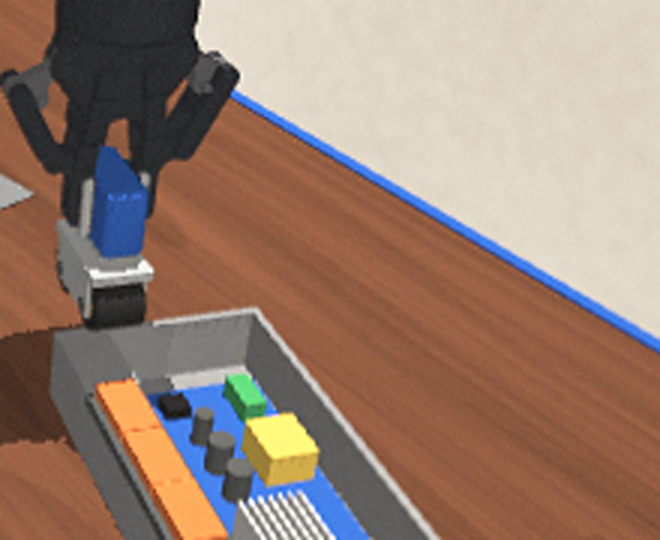

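The side crop shows the roller held upright at about (115,260), above the near rim end. The strip starts at about (115,385). I'll lower it to just above the rim, then to contact.

```bash
python3 -m handwheel '[[[-0.1,0.1,1,0,0,0,1.5],[-0.2,0.1,2,0,0,0,1.5],[-0.25,0.1,3,0,0,0,1.5],[-0.25,0.1,3.6,0,0,0,1.5],[-0.25,0.1,3.6,0,0,0,1.5],[-0.25,0.1,3.6,0,0,0,1.5],[-0.25,0.1,3.6,0,0,0,1.5],[-0.25,0.1,3.6,0,0,0,1.5]]]'; python3 to.py 565 -42.3 114 164.75
```

```text
time_s: 5.2
tcp_pos: [0.5666, -0.0427, 0.1238]
tcp_rot: [0.0, 0.133, 0.991, -0.0]
ft_force: [0.3, -0.3, -4.3]
opening: 0.0251
shift cm [ 0.16 -0.    0.98] turn [0.  0.1 0. ]
t 5.2 tcp [566.6 -42.7 123.8] F [ 0.3 -0.3 -4.3] T [ 0.02 -0.01  0.04] open 25.1 q [-0.2   0.46 -0.23  0.88 -0.   -1.51]
```

```bash
python3 -m handwheel '[[[0.1,0,0.3,0,0,0,1.5],[0.15,0,0.6,0,0,0,1.5],[0.15,0,0.8,0,0,0,1.5],[0.15,0,0.8,0,0,0,1.5],[0.15,0,0.8,0,0,0,1.5]]]'; python3 to.py 565 -42.3 114 164.75;  python3 -m handwheel '[[[0,0,0.2,0,0,0,1.5],[0,0,0.2,0,0,0,1.5],[0,0,0.2,0,0,0,1.5],[0,0,0.2,0,0,0,1.5]]]'; python3 to.py 565 -42.3 114 164.75
```

```text
time_s: 5.62
tcp_pos: [0.5647, -0.0421, 0.1156]
tcp_rot: [0.0, 0.132, 0.991, 0.0]
ft_force: [-1.0, 1.2, 2.9]
opening: 0.0249
shift cm [-0.03 -0.01  0.16] turn [0. 0. 0.]
t 5.62 tcp [564.7 -42.1 115.6] F [-1.   1.2  2.9] T [0.41 0.5  0.02] open 24.9 q [-0.2   0.47 -0.24  0.86  0.   -1.51]
time_s: 5.95
tcp_pos: [0.5649, -0.042, 0.1155]
tcp_rot: [0.001, 0.132, 0.991, 0.0]
ft_force: [-8.6, 2.9, 24.1]
opening: 0.0248
shift cm [-0.02 -0.02  0.15] turn [0.  0.1 0. ]
t 5.95 tcp [564.9 -42.  115.5] F [-8.6  2.9 24.1] T [0.82 2.25 0.01] open 24.8 q [-0.2   0.47 -0.24  0.86  0.   -1.51]
```

Contact is at TCP z of about 115.5 mm, with about 25 N of press and roughly 10 N per mm. I'll press about 1 mm more and sweep along −tool y.

```bash
python3 -m handwheel '[[[0,-0.2,0.1,0,0,0,1.5],[0,-0.7,0.1,0,0,0,1.5],[0,-1.3,0.1,0,0,0,1.5],[0,-1.9,0.1,0,0,0,1.5],[0,-2.5,0.1,0,0,0,1.5],[0,-3.1,0.1,0,0,0,1.5],[0,-3.7,0.1,0,0,0,1.5],[0,-4.3,0.1,0,0,0,1.5],[0,-4.9,0.1,0,0,0,1.5],[0,-5.5,0.1,0,0,0,1.5],[0,-6.1,0.1,0,0,0,1.5],[0,-6.7,0.1,0,0,0,1.5]]]'; python3 to.py 512.4 -235.3 114 164.75
```

```text
time_s: 6.95
tcp_pos: [0.5481, -0.1066, 0.1153]
tcp_rot: [0.002, 0.132, 0.991, 0.0]
ft_force: [-7.4, 6.2, 32.0]
opening: 0.0248
shift cm [  0.07 -13.35   0.11] turn [0.1 0.2 0.1]
t 6.95 tcp [ 548.1 -106.6  115.3] F [-7.4  6.2 32. ] T [1.53 2.11 0.06] open 24.8 q [-0.32  0.45 -0.27  0.85  0.   -1.63]
```

```bash
python3 -m handwheel '[[[0,-0.6,0,0,0,0,1.5],[0,-1.2,0,0,0,0,1.5],[0,-1.8,0,0,0,0,1.5],[0,-2.4,0,0,0,0,1.5],[0,-3,0,0,0,0,1.5],[0,-3.6,0,0,0,0,1.5],[0,-4.2,0,0,0,0,1.5],[0,-4.8,0,0,0,0,1.5],[0,-5.4,0,0,0,0,1.5],[0,-6,0,0,0,0,1.5],[0,-6.6,0,0,0,0,1.5],[0,-7.2,0,0,0,0,1.5]]]'; python3 to.py 512.4 -235.3 114 164.75;python3 -m handwheel '[[[0,-0.6,0,0,0,0,1.5],[0,-1.2,0,0,0,0,1.5],[0,-1.8,0,0,0,0,1.5],[0,-2.4,0,0,0,0,1.5],[0,-3,0,0,0,0,1.5],[0,-3.6,0,0,0,0,1.5],[0,-4.2,0,0,0,0,1.5],[0,-4.8,0,0,0,0,1.5],[0,-5.4,0,0,0,0,1.5],[0,-5.9,0,0,0,0,1.5],[0,-6.1,0,0,0,0,1.5],[0,-6.1,0,0,0,0,1.5]]]'; python3 to.py 512.4 -235.3 175 164.75
```

```text
time_s: 7.95
tcp_pos: [0.5295, -0.1769, 0.1152]
tcp_rot: [0.002, 0.132, 0.991, -0.0]
ft_force: [-5.1, 5.1, 28.4]
opening: 0.025
shift cm [ 0.12 -6.09  0.12] turn [-0.   0.2  0. ]
t 7.95 tcp [ 529.5 -176.9  115.2] F [-5.1  5.1 28.4] T [1.26 1.43 0.07] open 25.0 q [-0.45  0.45 -0.27  0.85  0.   -1.76]
time_s: 8.95
tcp_pos: [0.5136, -0.2368, 0.1154]
tcp_rot: [0.002, 0.133, 0.991, -0.001]
ft_force: [-6.1, 1.4, 27.7]
opening: 0.0247
shift cm [ 0.13  0.1  -5.96] turn [-0.1  0.3 -0. ]
t 8.95 tcp [ 513.6 -236.8  115.4] F [-6.1  1.4 27.7] T [0.56 1.31 0.06] open 24.7 q [-0.56  0.46 -0.25  0.85 -0.   -1.87]
```

```bash
python3 -m handwheel '[[[0,0,-0.5,0,0,0,1.5],[0,0,-2,0,0,0,1.5],[0,0,-4,0,0,0,1.5],[0,0,-6,0,0,0,1.5],[0,0,-7.5,0,0,0,1.5],[0,0,-7.5,0,0,0,1.5]]]'; python3 to.py 441 268.5 175 124
```

```text
time_s: 9.45
tcp_pos: [0.5136, -0.2362, 0.19]
tcp_rot: [0.002, 0.133, 0.991, -0.001]
ft_force: [-0.5, -0.5, -3.8]
opening: 0.0247
shift cm [20.28 46.79  1.34] turn [ 0.   0.3 40.8]
t 9.45 tcp [ 513.6 -236.2  190. ] F [-0.5 -0.5 -3.8] T [-0.04 -0.08  0.03] open 24.7 q [-0.56  0.4  -0.14  1.03 -0.   -1.87]
```

```bash
python3 -m handwheel '[[[0.5,1,0,0,0,2,1.5],[1.4,3.2,0,0,0,5,1.5],[2.7,6.2,0,0,0,9,1.5],[4.1,9.4,0,0,0,13,1.5],[5.5,12.6,0,0,0,17,1.5],[6.9,15.8,0,0,0,21,1.5],[8.3,19,0,0,0,25,1.5],[9.7,22.2,0,0,0,29,1.5],[11.1,25.4,0,0,0,33,1.5],[12.5,28.6,0,0,0,37,1.5],[13.9,31.8,0,0,0,40,1.5],[15.3,35,0,0,0,40.8,1.5]]]'; python3 to.py 441 268.5 150 124
```

```text
time_s: 10.45
tcp_pos: [0.4555, 0.1441, 0.1862]
tcp_rot: [-0.0, 0.471, 0.882, -0.0]
ft_force: [1.1, 0.5, -4.3]
opening: 0.0247
shift cm [11.14  5.71  3.62] turn [-0.1 -0.  -0.2]
t 10.45 tcp [455.5 144.1 186.2] F [ 1.1  0.5 -4.3] T [-0.   -0.12 -0.01] open 24.7 q [ 0.15  0.24 -0.37  0.96 -0.   -0.44]
```

```bash
python3 -m handwheel '[[[3,1.5,0,0,0,0,1.5],[6,3.1,0,0,0,0,1.5],[9,4.6,0,0,0,0,1.5],[11.2,5.7,1,0,0,0,1.5],[11.2,5.7,2.5,0,0,0,1.5],[11.2,5.7,4,0,0,0,1.5],[11.2,5.7,4,0,0,0,1.5],[11.2,5.7,4,0,0,0,1.5]]]'; python3 - <<'E'
from h import *
C=np.array([538.7,-138.8]); yv=np.array([.263,.9648]); xv=np.array([.9648,-.263]); a=[]
for n in("top","side"):
    c=read_camera(n);P=cloud(c)*1000;f=c["frame"]
    hsv=cv2.cvtColor(f,cv2.COLOR_RGB2HSV).astype(int);H,S=hsv[...,0],hsv[...,1]
    d=P[...,:2]-C; s=d@yv; t=d@xv; z=P[...,2]
    for lo,hi in((-95,-75),(-64,-27),(-18,18),(27,64),(75,95)):
        m=(s>lo)&(s<hi)&(abs(t)<9)&(abs(z-50)<15); print(n,(lo,hi),m.sum(),np.round(np.median(z[m]),2),np.round(z[m].std(),2))
    if n=="side": a=cv2.resize(f[210:370,330:530],(600,480),interpolation=cv2.INTER_CUBIC)
save(a,"strip.png")
E
python3 to.py 441 268.5 68.5 124
```

```text
time_s: 11.12
tcp_pos: [0.4401, 0.2669, 0.146]
tcp_rot: [-0.001, 0.47, 0.883, -0.001]
ft_force: [-0.5, -0.4, -3.8]
opening: 0.0247
top (-95, -75) 84 50.05 1.17
top (-64, -27) 159 50.35 1.18
top (-18, 18) 154 50.24 1.3
top (27, 64) 158 50.23 1.17
top (75, 95) 84 50.09 1.32
side (-95, -75) 108 50.12 0.87
side (-64, -27) 183 49.29 0.81
side (-18, 18) 154 49.28 0.84
side (27, 64) 131 49.58 0.87
side (75, 95) 64 49.3 0.85
shift cm [0.14 0.03 7.91] turn [ 0.   0.  -0.1]
t 11.22 tcp [441.5 267.2 147.6] F [ 0.6 -0.4 -3.9] T [-0.   -0.06  0.03] open 25.0 q [ 0.4   0.35 -0.34  0.89 -0.   -0.19]
```

View pics/strip.png

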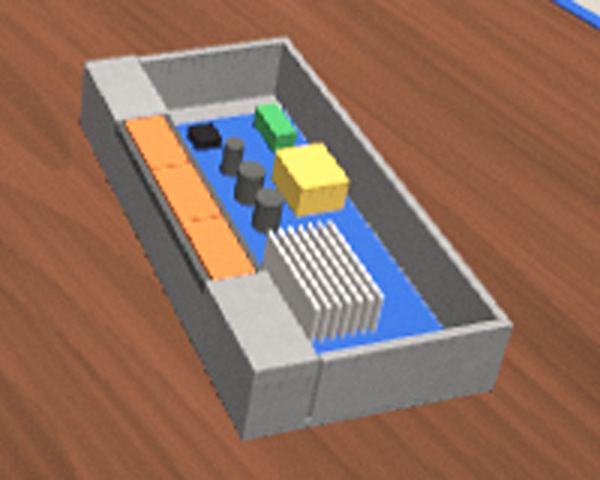

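The strip crop shows all three sections level with the rim, from (150,140) to (230,245). Depth agrees to within about 0.3 mm in the top view. Next I'll set the roller down.

```bash
python3 -m handwheel '[[[0.1,0,2,0,0,0,1.5],[0.1,0,4,0,0,0,1.5],[0.1,0,6,0,0,0,1.5],[0.1,0,7,0,0,0,1.5],[0.1,0,7.4,0,0,0,1.5],[0.1,0,7.7,0,0,0,1.5],[0.1,0,7.8,0,0,0,1.5],[0.1,0,7.8,0,0,0,1.5],[0.1,0,7.8,0,0,0,1.5]]]'; python3 to.py 441 268.5 68.5 124
```

```text
time_s: 11.97
tcp_pos: [0.4413, 0.2685, 0.0701]
tcp_rot: [0.0, 0.47, 0.883, 0.001]
ft_force: [0.7, -0.1, -3.6]
opening: 0.025
shift cm [ 0.02 -0.03  0.16] turn [ 0.1  0.  -0. ]
t 11.97 tcp [441.3 268.5  70.1] F [ 0.7 -0.1 -3.6] T [-0.02 -0.01 -0.04] open 25.0 q [ 0.4   0.44 -0.43  0.7  -0.   -0.19]
```

```bash
python3 -m handwheel '[[[0,0,0.1,0,0,0,1.5],[0,0,0.15,0,0,0,1.5],[0,0,0.2,0,0,0,1.5],[0,0,0.2,0,0,0,1.5],[0,0,0.2,0,0,0,1.5]]]'; python3 to.py 441 268.5 68.5 124
```

```text
time_s: 12.38
tcp_pos: [0.4416, 0.2688, 0.0686]
tcp_rot: [0.001, 0.47, 0.883, 0.001]
ft_force: [-1.4, 0.0, 7.8]
opening: 0.0249
shift cm [ 0.01 -0.06  0.01] turn [ 0.1  0.  -0. ]
t 12.38 tcp [441.6 268.8  68.6] F [-1.4  0.   7.8] T [-0.03  0.32 -0.06] open 24.9 q [ 0.41  0.44 -0.43  0.69  0.   -0.19]
```

```bash
python3 -m handwheel '[[[0,0,-0.05,0,0,0,3.5],[0,0,-0.05,0,0,0,6],[0,0,-0.05,0,0,0,7],[0,0,-0.05,0,0,0,7],[0,0,-0.05,0,0,0,7],[0,0,-0.05,0,0,0,7],[0,0,-2,0,0,0,7],[0,0,-5,0,0,0,7],[0,0,-9,0,0,0,7],[0,0,-13,0,0,0,7],[0,0,-15,0,0,0,7],[0,0,-15,0,0,0,7]]]'; python3 -m handwheel '[[[-5,-3,-1,0,0,0,7],[-9,-6,-1,0,0,0,7],[-13,-9,-1,0,0,0,7],[-16,-12,-1,0,0,0,7],[-16,-12,-1,0,0,0,7],[-16,-12,-1,0,0,0,7]]]'; python3 - <<'E'
from h import *
for n in("top","side"):
    c=read_camera(n);P=cloud(c);f=c["frame"]
    hsv=cv2.cvtColor(f,cv2.COLOR_RGB2HSV).astype(int);H,S=hsv[...,0],hsv[...,1];z=P[...,2]
    near=(abs(P[...,0]-.44)<.07)&(abs(P[...,1]-.268)<.07)
    b=near&(H>100)&(H<125)&(S>100)
    for nm,m in(("griptop",b&(z>.091)),("plate",near&(S<60)&(z>.04)&(z<.052)),("brush",(abs(P[...,0]-.62)<.06)&(abs(P[...,1]-.26)<.06)&(z>.06)&(z<.12)),("mat",near&(H>50)&(H<85)&(S>60)&(z<.015))):
        p=P[m]*1000
        if len(p)>5:
            r=cv2.minAreaRect(p[:,:2].astype(np.float32)); print(n,nm,len(p),np.round(r[0],1),np.round(r[1],1),round(r[2],1),"z",round(np.median(p[:,2]),1))
    if n=="top": save(f,"final.png",1.25)
E
python3 to.py 441 268.5 68.5 124
```

```text
time_s: 13.38
tcp_pos: [0.4431, 0.2693, 0.2222]
tcp_rot: [0.002, 0.47, 0.883, 0.003]
ft_force: [0.2, 0.3, -0.0]
opening: 0.0703
time_s: 13.88
tcp_pos: [0.4296, 0.0638, 0.2269]
tcp_rot: [0.0, 0.472, 0.882, -0.001]
ft_force: [0.5, 1.2, 0.1]
opening: 0.07
top griptop 298 [441.3 267.7] [58.4 25. ] 34.6 z 96.5
top plate 174 [441.7 268.5] [66.4 36.4] 34.3 z 44.9
top brush 455 [633.2 273.1] [58.9 26.6] 32.8 z 96.2
top mat 1596 [441.2 268.3] [110.3 110.9] 11.8 z 3.1
side griptop 166 [438.5 266.1] [60.5 25.9] 31.7 z 95.5
side plate 187 [439.3 267.6] [66.8 36.6] 33.8 z 44.1
side brush 347 [631.5 271.6] [62.1 26.9] 35.2 z 85.3
side mat 815 [440.5 270.9] [114.8 114.9] 11.9 z 2.2
shift cm [16.12 12.07 15.86] turn [-0.  -0.  -0.2]
t 13.98 tcp [430.4  67.4 227.1] F [-0.9  0.4 -0.2] T [ 0.04 -0.04 -0.02] open 70.0 q [-0.01  0.13 -0.4   1.04  0.   -0.6 ]
```

View pics/final.png

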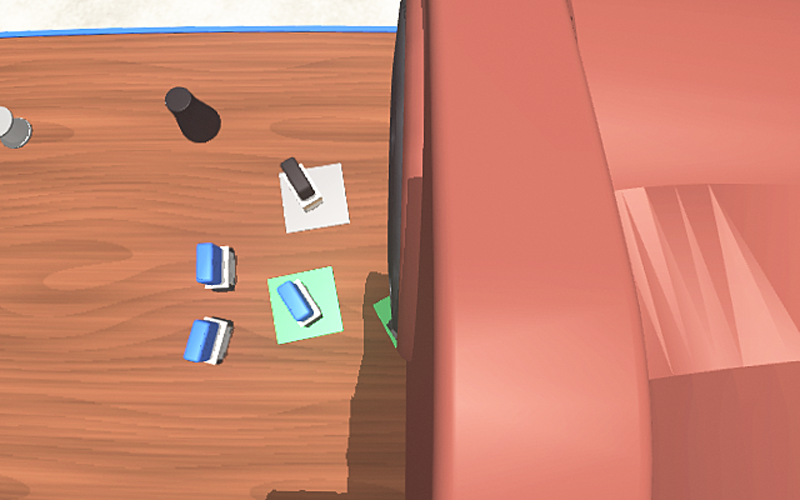

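The roller stands centred on the green mat at (300,303). The brush at (300,180) is where it was, and the arm is clear of everything.

```bash
python3 -c "
from station import *
print(close_job())"
```

```text
the job is handed in; nothing more can be done
None
```

The job is done and handed in at about 14 s of the 54 s allowed. I picked up the roller farthest to the right and set it on the bare rim at the +y end of the strip. I then rolled it to the other end in one sweep with about 28–32 N on the strip. Last, I put it back on the 110 mm green mat, let go and moved the arm clear.

Last checks:
- **Strip:** in the top view all three sections read 50.2–50.35 mm, against 50.05–50.1 mm for the bare rim. The side view reads 49.3–49.6 mm, against 49.3 mm for one rim end and 50.1 mm for the other. That spread is within camera error, and the picture shows all three sections flush.
- **Roller:** it stands upright within about 1 mm of the mat centre in the top view. The side view puts it up to about 5 mm off, but that view is coarser and its mat outline is partly hidden.
- **Brush:** it looks unmoved in the before and after pictures.
- **Contact:** the gripper did not touch the strip, and the highest vertical wrist force read was 32 N.

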